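# Clip the rotor key onto its hanging bar

### The job

Put the centrifuge rotor key away: pull it up out of its socket block and push the sprung gate of its snap hook against the bracket's horizontal bar until the gate swings in, lets the bar through and snaps shut behind it. Then prove it is locked with a gentle but definite tug (about 10 newtons) straight back, so that the shut gate bears on the bar, and let go so the key hangs from the bar; never press or pull the bracket with more than 20 newtons and leave the things around in their places.

Things in the scene. Friction and masses are not known exactly. Their poses are not given: they have to be found in the camera images.
- rotor_key: Loose rotor key, steel with black handle, 178 mm tall, 0.14 to 0.23 kg, standing in the socket block. Origin: centre of its foot; z up, +x to the gate side. Shank 12 mm diameter, z 0-63 mm; above it a flat snap hook of 8 mm round bar in the x-z plane (z 59-138, x -26 to +22 mm; spine on the -x side, gate on the +x side). In the socket, +x points away from the robot.
- key_handle (a point): Centre of the key's black handle block: 32 mm (key x) by 16 mm (key y) by 40 mm tall, flat sides; 158 mm above the foot.
- gate_tip (a point): Free tip of the hook's 7 mm thick gate, at key x +18, z 115 mm, just under the hook's fixed nose (end at z 117 mm). To enter, the 6 mm bar must press the gate at key height z 106-113 mm and go in until its centre is at key x -12 mm or deeper; only then does the gate close behind it. Pulled back on the shut gate, the bar's centre is at key x about +11 mm.
- hook_arch (a point): Inner top of the hook loop, key x 0, z 130 mm; the hanging bar lies under it (its centre at z 127 mm). The spine's inner face is at key x -18 mm, so the bar's centre meets it at x -15 mm.
- gate (a joint): The gate's hinge angle: 0 shut against the nose, growing as it is pushed inward (towards the spine), at most 1.0. A spring shuts it: about 2 N at the tip to begin opening, 6 N when open enough (about 0.7 rad) to let the bar pass. It cannot swing outward.
- bracket: Fixed base plate of the hanging bracket, 74 x 124 x 8 mm. On it stands an inverted U of 6 mm round bar, legs 84 mm apart: its level top bar runs along y, straight over y -28 to +28 mm, centre 160 mm above the worktop. The U is clamped hard in slots, anywhere within 8 mm either way of the plate's middle in x (find it by touch). Origin: centre of the plate's underside; z up, +x away from the robot; push the key along +x.
- socket_block: The fixed grey block, 62 x 62 x 50 mm, with a 45 mm deep, 13.5 mm wide hole in the middle of its top in which the key's shank stands (foot 5 mm above the worktop). Origin: centre of its underside.
- petri_dish: Bystander: round petri dish, 89 mm across, 15 mm high; origin at the underside.
- cover_glass_box: Bystander: small flat carton 50 x 50 x 22 mm; origin at the underside.
- small_bottle: Bystander: small bottle with a red cap, 35 mm across, 73 mm high; origin at the underside.
- amber_vial: Bystander: small amber vial with a black cap, 28 mm across, 57 mm high; origin at the underside.
Mind the look-alikes: they are no part of the job. Of the things shaped like the socket_block, the grey one is meant.

How it is judged:
On the way, in this order (a step that is already met when the one before it is completed fails the run):
1. the key is drawn up out of its socket (z of rotor_key in the frame of socket_block above 0.05 m), for 0.05 s.
2. the bar pushes the gate open (value of joint gate above 0.4 rad and contact force between rotor_key and bracket above 0.5 N), for 0.02 s.
3. the bar is inside the hook and the gate has snapped shut (value of joint gate below 0.08 rad and x of rotor_key in the frame of bracket between -0.008 and 0.03 m and z of rotor_key in the frame of bracket between 0.026 and 0.096 m and y of rotor_key in the frame of bracket between -0.045 and 0.045 m), for 0.1 s.
4. tug: the bar bears on the inside of the shut gate with more than 5 N (value of joint gate below 0.08 rad and x of rotor_key in the frame of bracket between -0.024 and 0.001 m and z of rotor_key in the frame of bracket between 0.041 and 0.09 m and contact force between rotor_key and bracket above 5 N), for 0.1 s.
At the end, for the whole second after the job is handed in: The key hangs freely from the bracket's bar, between its legs, gate shut (under 0.08 rad), foot 15 to 60 mm above the worktop and within 35 mm of the bracket's middle in x, tilted less than 0.6 rad, pressing on the bracket with over 0.3 N, swinging slower than 0.15 m/s (value of joint gate below 0.08 rad and x of rotor_key in the frame of bracket between -0.035 and 0.035 m and z of rotor_key in the frame of bracket between 0.015 and 0.06 m and y of rotor_key in the frame of bracket between -0.045 and 0.045 m and angle between rotor_key's own z axis and vertical below 0.6 rad and contact force between rotor_key and bracket above 0.3 N and linear speed of rotor_key below 0.15 m/s); the robot touches nothing.
It fails at once if the key and the bracket press on each other with more than 20 N (contact force between rotor_key and bracket above 20 N).
It fails at once if a bystander is moved more than 30 mm (distance of any of petri_dish, cover_glass_box, small_bottle, amber_vial from where it was at the start of the episode above 0.03 m).
It also fails if it takes over 61 s, if anything falls off the work surface, if the arm or the gripper's body presses on something with over 40 N, if the wrist force passes 120 N, or if a joint passes its speed limit or range.

### The arm

A 6-joint arm with a two-finger parallel gripper is mounted at the origin on a cart in front of the work surface, level with it; the furniture and walls round the work are solid. World frame = base frame: x ahead of the robot, y to its left, z up, the work surface at z = 0. Lengths are in m, angles in rad, forces in N, time in s.
With the tool pointing down it reaches from about 0.35 to 0.95 m from the base axis. Payload 17.4 kg.
Tool frame: the origin (TCP) lies midway between the tips of the shut fingers; the grasp point (between the pads) lies 19 mm behind it; z points along the fingers, y is the line along which they close (so a half turn about z gives the same grasp; the last joint's range is limited). The gripper opens to 93 mm and grips with 3 to 60 N. Pads are 15 mm wide; open, the fingers measure 128 mm over their backs; the gripper's body (75 mm by 188 mm) begins 65 mm behind the grasp point.
Start: joints at [1.299, 0.116, 1.442, -0, 1.584, -0.038], TCP at [0.156, 0.657, 0.219] pointing down, gripper open.
Joint ranges: [-2.83, 2.83], [-0.83, 2.19], [0.07, 2.5], [-1.14, 4.28], [0.01, 3], [-2.97, 2.97]. Speed limits (rad/s): [1.89, 1.89, 2.22, 3.14, 3.14, 3.14].

### API

Orientations are given as a unit quaternion [x, y, z, w].
In Python, from workcell import bot, camera, camera_model, spotter gives the robot as it stands.
- The arm moves only by the shell command python3 -m handwheel 'ROWS'. ROWS is text: rows parted by semicolons, each of 7 numbers parted by spaces: the turn, a rotation vector about the tool's x, y, z in rad, then the shift along the tool's x, y, z in mm, then the opening, from 0 (shut) to 1 (fully open). In form: wx wy wz tx ty tz grip; .... A call has 1 to 12 rows; each row shifts and turns the commanded pose from where the row before left it, along the tool's axes as they then stand; what a row does not reach is not made up. A row lasts 1/12 s, in which the tool goes at most 41.7 mm and 7.16 degrees, less where a joint would pass 70% of its speed; a pose out of reach is approached as far as the arm can. A call is refused whole if a number of a shift passes 41.7 or a number of a turn 0.125, either way. A call with a gripper value outside its range is refused whole. The fingers move at their own pace and stop on an object; the grip force is fixed at half the most. Time passes only in rows, so rows that do not move let the fingers close. It gives the time, the measured TCP pose, the force, the opening and the grip force at its end, in the units of the state.
- bot.sense(): the state, without advancing time (a new reading comes with each control period).
- camera(name): name is "scene" or "top" or "wrist"; returns the picture (400x640x3 uint8, blue, green, red); there is no depth.
- camera_model(name): a dict with "mtx" (3x3 intrinsics, pixels), "R" (3x3) and "t" (3): a world point X has camera coordinates R X + t. Camera axes: x right, y down, z forward; pixel columns grow to the right and rows downward; lengths in m; the calibration is good to about 2 mm. A picture is of the moment at which its call begins: read the wrist's pose just before it. camera_model takes no time and is no camera call; for the wrist camera it gives the pose at the moment of the call.
- bot.finish_job(): hands the job in; it is judged then, once.
Trained networks look in the newest picture that a camera, given by its name, has taken for a name from the list of things; names that differ only in an ending like _2 or _b are one class to them, and where a whole thing is asked for, a point or a joint stands for the part that bears it (a point fixed in the world has none). Each returns a list of dicts, best first, with "conf" (0 to 1); they miss things now and then, are a little off and sometimes report something else, mostly with a low value. They report only what shows in the picture. A call takes as long as a camera call. They do not tell look-alikes from the thing itself.
- spotter.trace(thing, camera): "mask" (400x640 bool, what is visible of it) and "at" ([row, column] in pixels, amid what is visible of it).
The state is a dict: "clock": time; "qpos": joint angles; "dq": joint speeds; "joint_efforts": joint torques, N m; "tcp_pos": TCP position; "orientation": TCP orientation; "contact_force": force on the tool from outside, world axes, zero at the start; "torque": the same for the moment, N m; "width": finger opening in m; "grasp_force": force on a finger pad.
Only numpy, scipy, OpenCV 4.12 (cv2) and the standard library are available. Lean on these libraries where they do the work, as an engineer would, in place of code of your own. Each camera call takes 0.05 s, during which the arm holds its last target. There are 200 camera calls.

## Working session

There is one attempt and no reset: what is moved stays moved. The work goes in short steps, Python scripts to look and compute and a shell command to move; the robot and the scene stay as the last step left them, time stands still between calls to the robot, and variables do not carry over. Pictures are saved under pics/ and viewed, at most 12 in all, crops included, and the job is handed in when it is done.

```bash
ls; mkdir -p pics
cat > h.py <<'E'
import numpy as np,cv2
from workcell import bot,camera,camera_model,spotter
def ray(cam,px):
    m=camera_model(cam);R=np.array(m["R"]);t=np.array(m["t"]);K=np.array(m["mtx"])
    d=R.T@np.linalg.solve(K,[px[1],px[0],1.]);return -R.T@t,d
def atz(cam,px,z):
    o,d=ray(cam,px);return o+d*(z-o[2])/d[2]
def proj(cam,X):
    m=camera_model(cam);p=np.array(m["mtx"])@(np.array(m["R"])@np.array(X)+np.array(m["t"]));return (p[:2]/p[2])[::-1]
E
python3 - <<'E'
from h import *
print(bot.sense())
for c in("scene","top"):
    im=camera(c);cv2.imwrite(f"pics/{c}0.png",im)
    o,d=ray(c,(200,320));print(c,o,d)
    for th in("rotor_key","key_handle","gate_tip","hook_arch","bracket","socket_block"):
        for r in spotter.trace(th,c)[:3]:
            ys,xs=np.where(r["mask"]);print(th,round(r["conf"],2),r["at"],ys.min(),ys.max(),xs.min(),xs.max())
E
```

```text
pics
{'clock': 0.0, 'qpos': array([ 1.29920535e+00,  1.16495517e-01,  1.44227657e+00, -4.50534785e-06,
        1.58396201e+00, -3.77970459e-02]), 'dq': array([-0.00132368, -0.00028091,  0.00150851,  0.00143611, -0.00072743,
       -0.0001682 ]), 'joint_efforts': array([-1.71485728e-03, -7.21260810e+01, -6.22579336e+01,  7.79297319e-02,
        2.39652843e-02, -1.29718028e-04]), 'tcp_pos': array([0.15633228, 0.65644409, 0.21789172]), 'orientation': array([ 1.16630927e-01,  9.93175161e-01, -5.64252352e-04, -8.57097344e-05]), 'contact_force': array([ 0.88437076, -0.26801554, -0.51040206]), 'torque': array([ 0.04042767, -0.01377909, -0.00250251]), 'grasp_force': 0.0, 'width': 0.09328970294502985}
scene [-0.01041312 -0.6211605   0.67952237] [ 0.42423541  0.78462397 -0.4525014 ]
rotor_key 0.78 [203.9, 324.4] 186 232 313 332
key_handle 0.56 [201.9, 322.6] 186 232 313 333
key_handle 0.37 [313.4, 344.7] 298 328 335 351
hook_arch 0.61 [202.6, 319.8] 187 233 314 332
bracket 0.66 [271.6, 408.4] 223 292 386 439
bracket 0.57 [200.6, 324.2] 186 231 313 332
socket_block 0.74 [239.8, 322.7] 225 253 312 335
socket_block 0.64 [203.9, 293.8] 191 215 283 304
top [0.37092503 0.28314174 1.06918029] [ 0.12817698 -0.01726709 -0.99175308]
rotor_key 0.74 [200.1, 305.7] 189 212 297 309
key_handle 0.58 [201.6, 305.5] 189 212 297 309
gate_tip 0.63 [240.3, 372.3] 221 259 353 391
hook_arch 0.53 [200.9, 302.7] 188 213 297 309
bracket 0.57 [155.7, 407.7] 142 174 381 442
socket_block 0.81 [193.7, 202.9] 181 215 184 222
socket_block 0.66 [207.5, 308.0] 186 222 287 322
```

Run:
```python
import cv2,numpy as np
a=cv2.imread("pics/scene0.png");b=cv2.imread("pics/top0.png")
a=cv2.resize(a[150:350,220:480],None,fx=3,fy=3,interpolation=2);cv2.imwrite("pics/sc.png",a)
b=cv2.resize(b[100:300,160:460],None,fx=2.66,fy=2.66,interpolation=2);cv2.imwrite("pics/tc.png",b)
from h import *
for n,p,z in(("keytop",(200.1,305),.183),("block",(207.5,306),.05),("block?",(193.7,202.9),.05),("brk",(155.7,410),.008)):print(n,atz("top",p,z))
```

```text
keytop [0.48577445 0.29726295 0.183     ]
block [0.48610704 0.29737424 0.05      ]
block? [0.52170017 0.53087589 0.05      ]
brk [0.61114589 0.04732889 0.008     ]
```

View pics/sc.png

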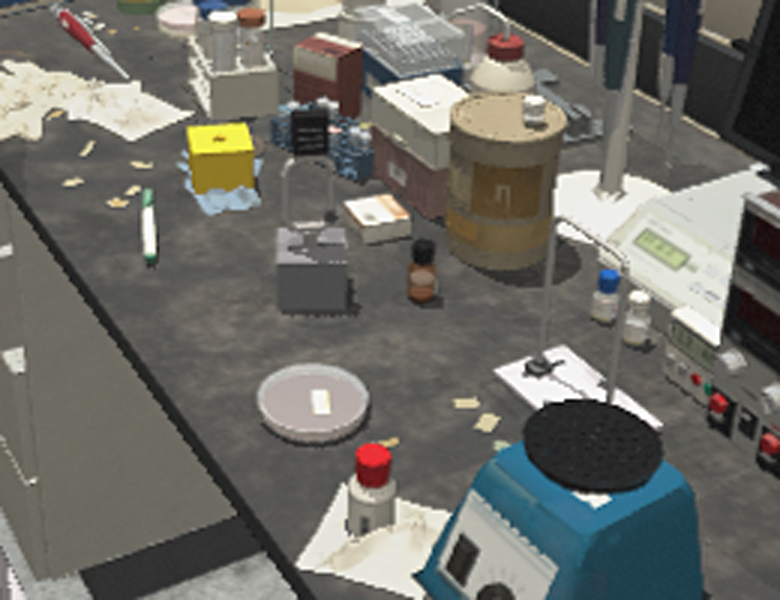

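View pics/tc.png

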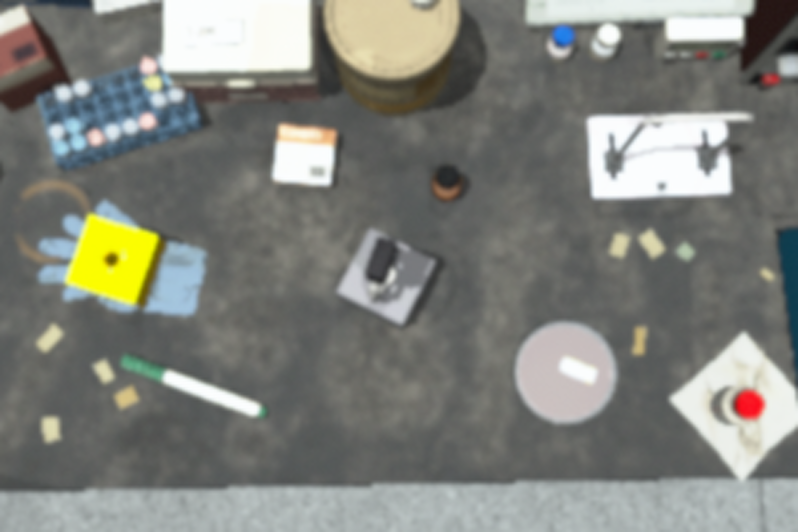

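The only key stands in the grey block (top image px (305,200), scene (324,204)). The look-alike is the yellow block (top (203,194), scene (294,204)), and the grey one is meant. The bracket's white plate is at top (408,157), with its bar above it at top (400–441, ~144). I'll measure orientations, obstacles and one close crop next.

Run:
```python
from h import *
im=cv2.imread("pics/top0.png")
# handle: dark pixels
g=im.max(axis=2)
sub=np.zeros_like(g);sub[185:210,294:315]=1
m=((g<45)&(sub>0)).astype(np.uint8)
n,l,s,c=cv2.connectedComponentsWithStats(m);k=1+s[1:,4].argmax();print(s[k],c[k])
for z in(.183,):
    pts=np.argwhere(l==k);P=np.array([atz("top",p,z)[:2] for p in pts],np.float32)
    print(cv2.minAreaRect(P*1000))
# plate white
w=(im.min(axis=2)>165).astype(np.uint8);w[:143]=0;w[178:]=0;w[:,:375]=0;w[:,438:]=0
n,l,s,c=cv2.connectedComponentsWithStats(w);k=1+s[1:,4].argmax();print(s[k],c[k])
P=np.array([atz("top",p,.008)[:2] for p in np.argwhere(l==k)],np.float32)*1000
print("plate",cv2.minAreaRect(P))
# bar ends in scene image, top crop
A=[(222/3+150,553/3+220),(265/3+150,625/3+220)]
for a in A: print("bar scene",atz("scene",a,.16))
for a in [(118/2.66+100,640/2.66+160),(117/2.66+100,750/2.66+160)]: print("bar top",atz("top",a,.16))
print("pole base",atz("scene",(190/3+150,610/3+220),0),"jar base",atz("scene",(262/3+150,500/3+220),0))
big=cv2.resize(im[130:185,370:450],None,fx=9,fy=9,interpolation=2)
k2=cv2.resize(im[180:228,280:330],(720,int(48*9)) and (450,432),interpolation=2)
sc=cv2.imread("pics/scene0.png")
a=cv2.resize(sc[180:260,300:345],None,fx=6,fy=6,interpolation=2)
H=520;o=np.zeros((H,790,3),np.uint8);o[:480,:270]=a;b=cv2.resize(big,(510,350));o[:350,275:785]=b;o[355:520,275:785]=cv2.resize(im[60:150,340:640],(510,165))
cv2.imwrite("pics/crop2.png",o)
```

```text
Traceback (most recent call last):
ValueError: attempt to get argmax of an empty sequence
```

View pics/scene0.png

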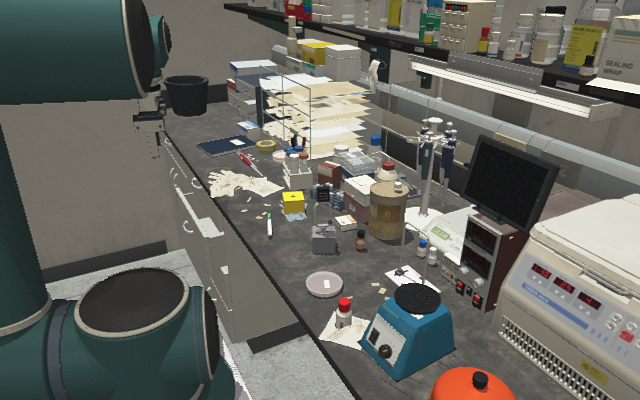

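The full scene shows the key at (322,205) in the grey block, and the bracket at (410,265) with a pipette stand at (425,170), a balance and a monitor behind it. The dark threshold was too low, so I'll redo the measurement.

Run:
```python
from h import *
im=cv2.imread("pics/top0.png")
g=im.max(axis=2)
print(g[186:212,296:312])
sub=np.zeros_like(g);sub[185:210,294:315]=1
m=((g<62)&(sub>0)).astype(np.uint8)
n,l,s,c=cv2.connectedComponentsWithStats(m);k=1+s[1:,4].argmax();print(s[k],c[k])
P=np.array([atz("top",p,.183)[:2] for p in np.argwhere(l==k)],np.float32)
print(cv2.minAreaRect(P*1000))
w=(im.min(axis=2)>165).astype(np.uint8);w[:143]=0;w[178:]=0;w[:,:375]=0;w[:,438:]=0
n,l,s,c=cv2.connectedComponentsWithStats(w);k=1+s[1:,4].argmax();print(s[k],c[k])
P=np.array([atz("top",p,.008)[:2] for p in np.argwhere(l==k)],np.float32)*1000
print("plate",cv2.minAreaRect(P))
for a in [(222/3+150,553/3+220),(265/3+150,625/3+220)]: print("bar scene",atz("scene",a,.16))
for a in [(118/2.66+100,640/2.66+160),(117/2.66+100,750/2.66+160)]: print("bar top",atz("top",a,.16))
print("pole base",atz("scene",(190/3+150,610/3+220),0),"jar base",atz("scene",(262/3+150,500/3+220),0))
sc=cv2.imread("pics/scene0.png")
o=np.zeros((530,790,3),np.uint8);R=lambda x,w,h:cv2.resize(x,(w,h),interpolation=2)
o[:480,:270]=R(sc[180:260,300:345],270,480);o[:350,275:785]=R(im[130:185,370:450],510,350);o[355:525,275:785]=R(im[50:150,340:640],510,170)
cv2.imwrite("pics/crop2.png",o)
```

```text
[[104 112 130 149 147 136 128 120 114 107 103 102 100  98  93  91]
 [111 127 152 170 172 162 149 137 125 111 102 100  99  97  93  91]
 [119 140 167 179 178 168 155 142 131 117 103  97  97  97  95  92]
 [127 155 175 182 173 148 123 114 113 114 103  94  93  96  96  93]
 [138 167 180 181 164 125  88  78  84  89  86  87  96 109 111 102]
 [154 175 182 179 155 109  72  66  68  71  71  75  95 126 141 132]
 [166 181 182 171 140  95  68  66  67  68  68  68  84 122 154 161]
 [175 182 179 160 120  81  68  67  68  69  67  61  65  97 132 155]
 [180 182 173 144 101  72  69  70  70  70  66  58  61  81 111 133]
 [183 182 167 129  86  70  70  72  72  69  64  59  68  86 109 125]
 [183 179 158 115  80  69  71  72  71  68  60  57  69  92 114 123]
 [181 172 141 100  74  72  73  72  71  66  57  56  74 101 120 126]
 [180 163 124  85  73  74  74  73  70  62  55  63  86 116 135 132]
 [178 154 111  79  73  74  74  72  68  60  63  82 101 132 153 142]
 [175 142  98  75  74  75  74  72  65  62  91 122 126 139 155 143]
 [172 127  87  75  75  74  74  71  65  76 133 176 163 139 138 133]
 [172 121  80  70  73  73  7
[... 505 characters left out ...]
5]
 [209 194 174 167 157 136 123 119 115 118 130 141 136 133 150 183]
 [210 200 181 163 142 116 103 105 111 119 126 131 132 140 167 196]]
[305 193   4   7  10] [306.6 195.9]
((493.4886779785156, 293.9859313964844), (2.5005602836608887, 12.574395179748535), 70.84159088134766)
[ 380  143   58   32 1489] [406.84083277 158.08730692]
plate ((604.5377197265625, 50.22309875488281), (137.1061553955078, 75.6683120727539), 89.00504302978516)
bar scene [0.59135631 0.08213617 0.16      ]
bar scene [0.59915046 0.00728193 0.16      ]
bar top [0.60089591 0.09931652 0.16      ]
bar top [0.60021125 0.01422004 0.16      ]
pole base [0.87155889 0.32505464 0.        ] jar base [0.68434346 0.26071593 0.        ]
```

View pics/crop2.png

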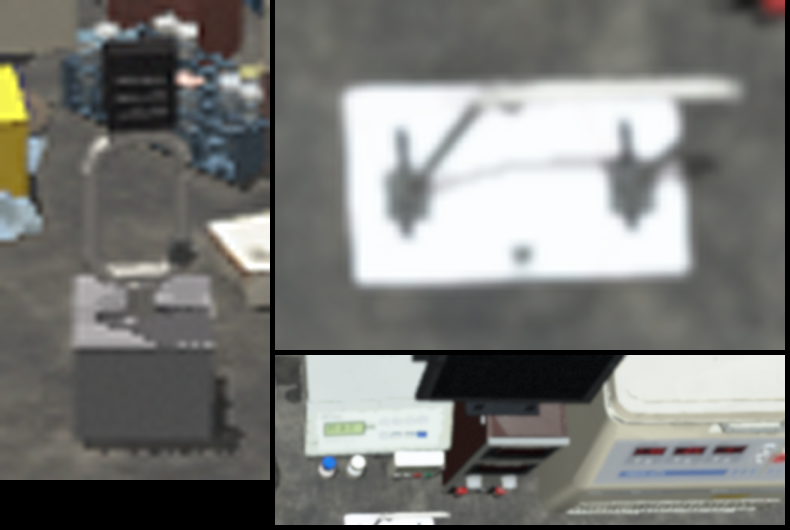

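The close crop confirms the grey block with the key in it: black handle on top, loop below, gate side away from the robot. The bracket bar runs at top rows ≈144, columns 402–443. Next I'll refine the numbers and plan the approach.

Run:
```python
from h import *
im=cv2.imread("pics/top0.png");g=im.max(axis=2)
m=np.zeros_like(g);m[189:206,297:309]=(g[189:206,297:309]<98)
P=np.array([atz("top",p,.183)[:2] for p in np.argwhere(m>0)],np.float32)*1000
print(cv2.minAreaRect(P),P.mean(0)); u,s,v=np.linalg.svd(P-P.mean(0));print("yaw",np.degrees(np.arctan2(v[0,1],v[0,0])))
C=[(343,90),(352,284),(690,272),(681,82)]
Q=np.array([atz("top",(130+y*55/350,370+(x-275)*80/510),.008) for x,y in C]);print(Q,Q.mean(0))
e=Q[2]-Q[1];print("plate yaw",np.degrees(np.arctan2(e[0],-e[1])), "left",np.degrees(np.arctan2(*(Q[0]-Q[1])[[1,0]])))
for x,y in((490,91),(610,91),(735,90)):print("bar",atz("top",(130+y*55/350,370+(x-275)*80/510),.16))
s=bot.sense();m=camera_model("wrist");R=np.array(m["R"]);print("wristcam",-R.T@np.array(m["t"])-s["tcp_pos"],R[2])
from scipy.spatial.transform import Rotation as Ro
print(Ro.from_quat(s["orientation"]).as_matrix())
```

```text
((492.1154479980469, 299.426025390625), (16.867530822753906, 35.13618087768555), 70.94155883789062) [491.74197 300.4516 ]
yaw 156.52094
[[ 0.64071107  0.11641391  0.008     ]
 [ 0.5663205   0.11588202  0.008     ]
 [ 0.56868124 -0.01044593  0.008     ]
 [ 0.64159537 -0.01103339  0.008     ]] [0.60432704 0.05270415 0.008     ]
plate yaw 1.0705864094093507 left 0.4096568975999502
bar [0.60091273 0.09288598 0.16      ]
bar [0.6002403  0.05417178 0.16      ]
bar [0.59987111 0.01382346 0.16      ]
wristcam [-0.07815101  0.01900974  0.16601753] [ 0.2762605  -0.06557878 -0.95884282]
[[-9.72792539e-01  2.31677955e-01 -2.81999512e-05]
 [ 2.31677955e-01  9.72792540e-01 -2.97358777e-06]
 [ 2.67437874e-05 -9.42599102e-06 -1.00000000e+00]]
```

```bash
python3 -m handwheel '0 0 0 0 0 -30 1; 0 0 0 -30 -20 -10 1; 0 0 0 -34 -23 -10 1; 0 0 0 -34 -23 -10 1; 0 0 0 -34 -23 -10 1; 0 0 0 -34 -23 -10 1; 0 0 0 -34 -23 0 1; 0 0 0 -34 -23 0 1; 0 0 0 -34 -23 0 1; 0 0 0 -34 -23 0 1; 0 0 0 -34 -23 0 1; 0 0 0 -34 -23 0 1' && python3 -m handwheel '0 0 0.125 0 0 0 1; 0 0 0.125 0 0 0 1; 0 0 0.125 0 0 0 1; 0 0 0.125 0 0 0 1; 0 0 0.125 0 0 0 1; 0 0 0.125 0 0 0 1; 0 0 0.125 0 0 0 1; 0 0 0.125 0 0 0 1; 0 0 0.125 0 0 0 1; 0 0 0.125 0 0 0 1; 0 0 0.125 0 0 0 1; 0 0 0.125 0 0 0 1' && python3 -m handwheel '0 0 0.125 0 0 0 1; 0 0 0.061 0 0 0 1; 0 0 0 0 0 0 1; 0 0 0 0 0 0 1'
cat >> h.py <<'E'
from scipy.spatial.transform import Rotation as Ro
def goto(target,yaw_y):
    """print shift in tool mm and turn about tool z to reach target with tool y at yaw_y (deg)"""
    s=bot.sense();R=Ro.from_quat(s["orientation"]).as_matrix()
    y=np.degrees(np.arctan2(R[1,1],R[0,1]))
    print("clock",s["clock"],"tcp",s["tcp_pos"].round(4),"yawy",y.round(2),"shift",(R.T@(np.array(target)-s["tcp_pos"])*1000).round(1),"wz",np.radians(y-yaw_y).round(4),"F",s["contact_force"].round(1),"w",s["width"].round(4))
E
python3 - <<'E'
from h import *
im=camera("wrist");cv2.imwrite("pics/w1.png",im)
goto((.49,.299,.149),-20); print(proj("wrist",(.49,.299,.183)))
E
```

```text
clock: 1.7
tcp_pos: [0.4578, 0.3276, 0.2984]
orientation: [0.117, 0.993, 0.0, 0.0]
contact_force: [0.5, 0.3, 0.4]
width: 0.0927
grasp_force: 0.0
clock: 2.7
tcp_pos: [0.4569, 0.3294, 0.2982]
orientation: [0.764, 0.645, 0.0, -0.0]
contact_force: [0.2, -0.1, 0.0]
width: 0.093
grasp_force: 0.0
clock: 3.03
tcp_pos: [0.4569, 0.3294, 0.2982]
orientation: [0.818, 0.575, 0.0, 0.0]
contact_force: [-0.5, -0.5, 0.0]
width: 0.0929
grasp_force: 0.0Traceback (most recent call last):
  File "<stdin>", line 3, in <module>
  File "h.py", line 15, in goto
    print("clock",s["clock"],"tcp",s["tcp_pos"].round(4),"yawy",y.round(2),"shift",(R.T@(np.array(target)-s["tcp_pos"])*1000).round(1),"wz",np.radians(y-yaw_y).round(4),"F",s["contact_force"].round(1),"w",s["width"].round(4))
                                                                                                                                                                                                             ^^^^^^^^^^^^^^^^
AttributeError: 'float' object has no attribute 'round'
```

View pics/w1.png

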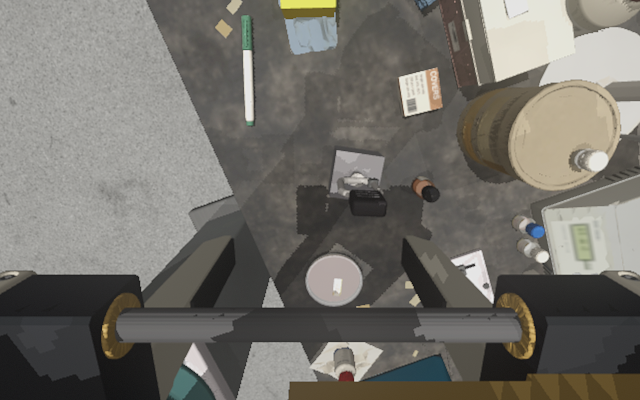

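The wrist view shows the handle at about (368,203), the grey block at (358,175) and the petri dish at (334,280). I'll enlarge the handle.

```bash
sed -i 's/s\["width"\].round(4)/s["width"]/' h.py
python3 - <<'E'
from h import *
im=cv2.imread("pics/w1.png")
cv2.imwrite("pics/w1c.png",cv2.resize(im[145:225,320:400],None,fx=7,fy=7,interpolation=2))
goto((.49,.299,.149),-20); print(proj("wrist",(.49,.299,.183)))
# predicted outlines
for yaw in(-20,):
  c,s=np.cos(np.radians(yaw)),np.sin(np.radians(yaw))
  for z in(.183,.143):
    print(z,[((proj("wrist",(.49+c*a-s*b,.299+s*a+c*b,z))-[145,320])*7).round() for a,b in((-.016,-.008),(.016,-.008),(.016,.008),(-.016,.008))])
E
```

```text
clock 3.0833 tcp [0.4568 0.3294 0.2982] yawy -19.84 shift [-17.3  41.5 149.2] wz 0.0028 F [-0.4  0.3 -0.4] w 0.09299883411811764
[213.16998396 364.9849276 ]
0.183 [array([535., 190.]), array([535., 434.]), array([419., 442.]), array([418., 193.])]
0.143 [array([440., 167.]), array([441., 383.]), array([336., 389.]), array([336., 170.])]
```

View pics/w1c.png

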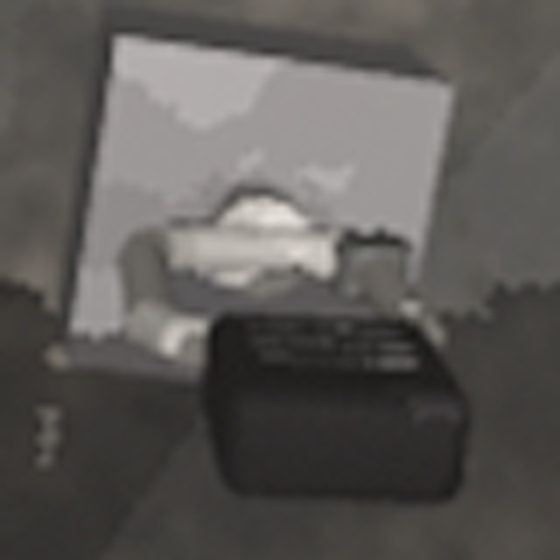

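Run:
```python
from h import *
p=atz("wrist",(207.7,369.1),.183);print(p); goto((p[0],p[1],.149),-20)
goto((p[0],p[1],.24),-20)
camera("wrist")
for th in("key_handle","rotor_key"):
  for r in spotter.trace(th,"wrist")[:1]:
    ys,xs=np.where(r["mask"]);print(th,r["conf"],r["at"],ys.min(),ys.max(),xs.min(),xs.max())
```

```text
[0.49507536 0.3027267  0.183     ]
clock 3.0833 tcp [0.4568 0.3294 0.2982] yawy -19.84 shift [-12.1  45.  149.2] wz 0.0028 F [-0.4  0.3 -0.4] w 0.09299883411811764
clock 3.0833 tcp [0.4568 0.3294 0.2982] yawy -19.84 shift [-12.1  45.   58.2] wz 0.0028 F [-0.4  0.3 -0.4] w 0.09299883411811764
key_handle 0.81 [196.3, 363.0] 172 216 337 386
rotor_key 0.64 [194.5, 366.0] 172 215 337 386
```

```bash
python3 -m handwheel '0 0 0 -3 11 0 1; 0 0 0 -4 11 0 1; 0 0 0 -3 11 0 1; 0 0 0 -3 11 0 1; 0 0 0 0 0 25 1; 0 0 0 0 0 25 1; 0 0 0 0 0 25 1; 0 0 0 0 0 25 1; 0 0 0 0 0 25 1; 0 0 0 0 0 14 1; 0 0 0 0 0 10 1; 0 0 0 0 0 0 1'
python3 - <<'E'
from h import *
cv2.imwrite("pics/w2.png",camera("wrist"))
goto((.4935,.301,.149),-20)
E
```

```text
clock: 4.23
tcp_pos: [0.4937, 0.3015, 0.1474]
orientation: [0.819, 0.573, -0.001, -0.0]
contact_force: [-1.3, 0.5, -0.3]
width: 0.0928
grasp_force: 0.0
clock 4.2833 tcp [0.4941 0.3019 0.1491] yawy -20.01 shift [-1.  -0.2  0.1] wz -0.0002 F [ 0.  -0.   0.6] w 0.09315367683711888
```

View pics/w2.png

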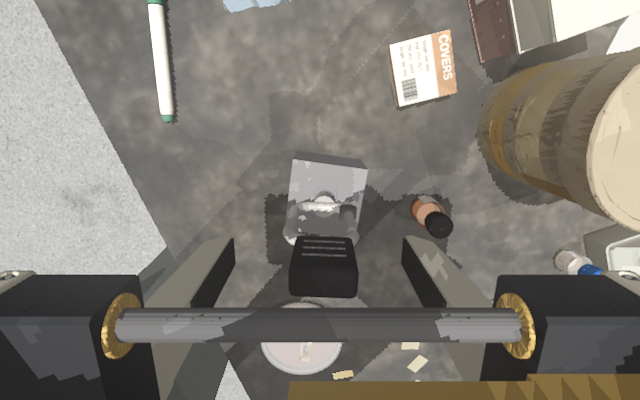

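The handle stands between the open fingers, with its centre column ≈323 against the finger midline 319. I'll check the depth along the pad and then close.

```bash
python3 - <<'E'
from h import *
s=bot.sense();R=Ro.from_quat(s["orientation"]).as_matrix();t=s["tcp_pos"]
for z in(.183,.143):
  print(z,[proj("wrist",t*[1,1,0]+[0,0,z]+R@np.array([a,b,0])).round() for a,b in((-.008,-.016),(-.008,.016),(.008,.016),(.008,-.016))])
E
python3 -m handwheel '0 0 0 0 0 0 0;0 0 0 0 0 0 0;0 0 0 0 0 0 0;0 0 0 0 0 0 0;0 0 0 0 0 0 0;0 0 0 0 0 0 0;0 0 0 0 0 0 0;0 0 0 0 0 0 0'
```

```text
0.183 [array([299., 286.]), array([299., 355.]), array([268., 356.]), array([268., 285.])]
0.143 [array([259., 293.]), array([259., 348.]), array([234., 348.]), array([234., 292.])]
clock: 4.95
tcp_pos: [0.4938, 0.3021, 0.1491]
orientation: [0.819, 0.574, -0.0, 0.0]
contact_force: [-0.5, 0.1, 0.4]
width: 0.0443
grasp_force: 0.0
```

```bash
python3 -m handwheel '0 0 0 0 0 0 0;0 0 0 0 0 0 0;0 0 0 0 0 0 0;0 0 0 0 0 0 0;0 0 0 0 0 0 0' && python3 -m handwheel '0 0 0 0 0 -4 0;0 0 0 0 0 -8 0;0 0 0 0 0 -10 0;0 0 0 0 0 -10 0;0 0 0 0 0 -10 0;0 0 0 0 0 -10 0;0 0 0 0 0 -12 0;0 0 0 0 0 -12 0;0 0 0 0 0 -10 0;0 0 0 0 0 -4 0;0 0 0 0 0 0 0;0 0 0 0 0 0 0'
python3 - <<'E'
from h import *
goto((.540,.053,.239),0.7)
E
```

```text
clock: 5.37
tcp_pos: [0.4941, 0.302, 0.1491]
orientation: [0.819, 0.574, 0.0, 0.0]
contact_force: [4.8, -0.9, -1.7]
width: 0.0327
grasp_force: 29.8
clock: 6.37
tcp_pos: [0.4937, 0.3021, 0.2389]
orientation: [0.819, 0.574, -0.0, -0.0]
contact_force: [-0.6, -0.4, -1.5]
width: 0.032
grasp_force: 29.9
clock 6.3667 tcp [0.4937 0.3021 0.2389] yawy -20.0 shift [-2.183e+02  1.287e+02 -1.000e-01] wz -0.3612 F [-0.6 -0.4 -1.5] w 0.03198975195698643
```

```bash
python3 -m handwheel '0 0 0 -10 6 0 0;0 0 0 -20 12 0 0;0 0 0 -20 12 0 0;0 0 0 -20 12 0 0;0 0 0 -20 12 0 0;0 0 0 -20 12 0 0;0 0 0 -20 12 0 0;0 0 0 -20 12 0 0;0 0 0 -20 12 0 0;0 0 0 -20 12 0 0;0 0 0 -20 11 0 0;0 0 0 -8 4 0 0' && python3 -m handwheel '0 0 -0.06 0 0 0 0;0 0 -0.09 0 0 0 0;0 0 -0.09 0 0 0 0;0 0 -0.08 0 0 0 0;0 0 -0.041 0 0 0 0;0 0 0 0 0 0 0;0 0 0 0 0 0 0'
python3 - <<'E'
from h import *
a=camera("wrist");b=camera("scene");c=camera("top")
goto((.555,.053,.1945),0.7)
print("bar proj wrist",proj("wrist",(.6,.025,.16)),proj("wrist",(.6,.081,.16)), "scene",proj("scene",(.6,.025,.16)),proj("scene",(.6,.081,.16)))
for th in("bracket","rotor_key"):
  for r in spotter.trace(th,"wrist")[:2]: print(th,r["conf"],r["at"])
o=np.zeros((580,640,3),np.uint8);o[:400]=a;o[400:,:320]=cv2.resize(b[190:290,330:508],(320,180),interpolation=2);o[400:,320:]=cv2.resize(c[110:200,340:500],(320,180),interpolation=2)
cv2.imwrite("pics/m.png",o)
E
```

```text
clock: 7.37
tcp_pos: [0.5404, 0.0504, 0.2383]
orientation: [0.82, 0.573, -0.001, -0.0]
contact_force: [-0.1, 0.3, -1.4]
width: 0.0316
grasp_force: 30.0
clock: 7.95
tcp_pos: [0.5402, 0.0532, 0.2387]
orientation: [0.703, 0.711, -0.0, -0.0]
contact_force: [0.8, 0.8, -2.4]
width: 0.0318
grasp_force: 30.0
clock 8.1 tcp [0.5404 0.0532 0.2389] yawy 0.62 shift [-0.3 14.7 44.4] wz -0.0015 F [ 0.8  0.2 -2.5] w 0.03187192728686814
bar proj wrist [241.54846201 392.28572986] [174.03567482 397.79961687] scene [234.50569564 423.37044742] [223.35234963 407.63510455]
bracket 0.82 [170.5, 376.5]
bracket 0.37 [255.8, 319.6]
rotor_key 0.91 [252.5, 319.4]
```

View pics/m.png

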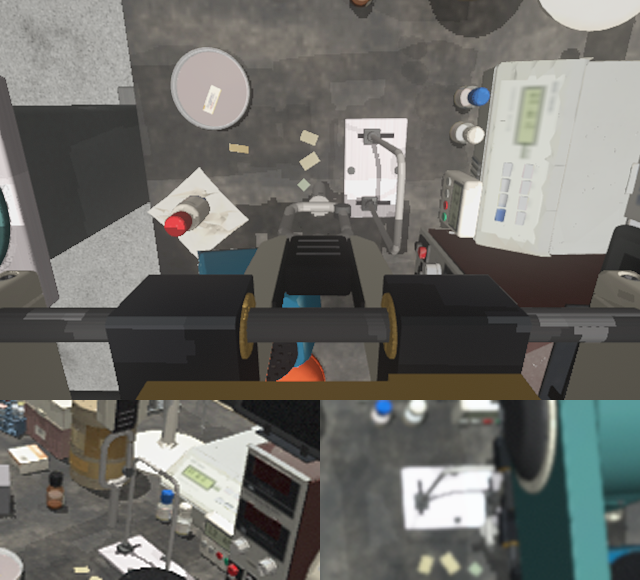

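The bar appears in the wrist view at columns ≈397–400, rows 155–245, about 3 mm beyond the prediction, so x≈0.603. The key is held upright in the gripper. I'll lower to entry height and approach.

```bash
python3 - <<'E'
from h import *
print(atz("top",(85,422),.35),atz("top",(129,440),0),atz("top",(120,440),.2))
E
python3 -m handwheel '0 0 0 0 0 5 0;0 0 0 0 0 10 0;0 0 0 0 0 10 0;0 0 0 0 0 10 0;0 0 0 0 0 6 0;0 0 0 0 0 3.3 0;0 0 0 0 5 0 0;0 0 0 0 10 0 0;0 0 0 0 8 0 0;0 0 0 0 4 0 0;0 0 0 0 0 0 0;0 0 0 0 0 0 0'
python3 -m handwheel '0 0 0 0 0 0 0;0 0 0 0 0 0 0;0 0 0 0 0 0 0'
```

```text
[0.65309828 0.09781549 0.35      ] [ 0.67797698 -0.03047088  0.        ] [0.63890579 0.02716295 0.2       ]
clock: 9.2
tcp_pos: [0.5677, 0.0535, 0.1947]
orientation: [0.703, 0.711, -0.0, -0.0]
contact_force: [0.5, 0.3, -2.4]
width: 0.0317
grasp_force: 30.0
clock: 9.45
tcp_pos: [0.5673, 0.0535, 0.1949]
orientation: [0.703, 0.711, 0.0, 0.0]
contact_force: [-1.0, -0.0, -1.4]
width: 0.0318
grasp_force: 30.0
```

Run:
```python
from h import *
def tri(a,b):
    (o1,d1),(o2,d2)=ray("scene",a),ray("top",b)
    k=np.linalg.lstsq(np.c_[d1,-d2],o2-o1,rcond=None)[0];p,q=o1+k[0]*d1,o2+k[1]*d2;return p.round(3),q.round(3)
for a in((208,463),(137,478),(225,518),(165,557)):
  for b in((50+(395-355)*100/170,340+(415-275)*300/510),(50+(405-355)*100/170,340+(590-275)*300/510),(52,434)):print(a,np.round(b),*tri(a,b))
for a in((208,463),(137,478),(225,518),(165,557)):
  o,d=ray("scene",a);print(a,[(o+d*(x-o[0])/d[0]).round(3) for x in(.7,.8,.9)])
```

```text
(208, 463) [ 74. 422.] [0.742 0.054 0.178] [0.744 0.052 0.18 ]
(208, 463) [ 79. 525.] [ 0.616 -0.059  0.262] [ 0.678 -0.096  0.306]
(208, 463) [ 52 434] [0.743 0.055 0.177] [0.781 0.032 0.202]
(137, 478) [ 74. 422.] [0.739 0.044 0.358] [0.684 0.089 0.323]
(137, 478) [ 79. 525.] [ 0.637 -0.046  0.402] [ 0.638 -0.048  0.403]
(137, 478) [ 52 434] [0.744 0.049 0.356] [0.717 0.071 0.336]
(225, 518) [ 74. 422.] [ 0.845 -0.027  0.145] [0.777 0.032 0.101]
(225, 518) [ 79. 525.] [ 0.701 -0.127  0.235] [ 0.705 -0.13   0.238]
(225, 518) [ 52 434] [ 0.855 -0.02   0.139] [0.821 0.007 0.115]
(165, 557) [ 74. 422.] [ 0.853 -0.078  0.316] [0.725 0.064 0.226]
(165, 557) [ 79. 525.] [ 0.735 -0.152  0.366] [ 0.675 -0.093  0.312]
(165, 557) [ 52 434] [ 0.868 -0.068  0.309] [0.767 0.04  0.23 ]
(208, 463) [array([0.7  , 0.017, 0.206]), array([0.8  , 0.106, 0.139]), array([0.9  , 0.196, 0.073])]
(137, 478) [array([0.7  , 0.01 , 0.375]), array([0.8  , 0.099, 0.332]), array([0.9  , 0.187, 0.289])]
(225, 518) [array([ 0.7  , -0.128,  0.236]), array([ 0.8  , -0.059,  0.174]), array([0.9  , 0.011, 0.111])]
(165, 557) [array([ 0.7  , -0.174,  0.38 ]), array([ 0.8  , -0.111,  0.338]), array([ 0.9  , -0.048,  0.296])]
```

```bash
python3 -m handwheel '0 0 0 0 4 0 0;0 0 0 0 4 0 0;0 0 0 0 0 0 0;0 0 0 0 0 0 0'|sed -n 2,4p; for i in 1; do python3 -m handwheel '0 0 0 0 2 0 0;0 0 0 0 0 0 0;0 0 0 0 0 0 0'; python3 -m handwheel '0 0 0 0 2 0 0;0 0 0 0 0 0 0;0 0 0 0 0 0 0';python3 -m handwheel '0 0 0 0 2 0 0;0 0 0 0 0 0 0;0 0 0 0 0 0 0';python3 -m handwheel '0 0 0 0 2 0 0;0 0 0 0 0 0 0;0 0 0 0 0 0 0'; done | grep -E 'tcp|force'
```

```text
tcp_pos: [0.5756, 0.0536, 0.1946]
orientation: [0.703, 0.711, -0.0, -0.0]
contact_force: [0.8, -0.3, -1.8]
tcp_pos: [0.5775, 0.0536, 0.1948]
contact_force: [-0.4, 0.8, -2.5]
grasp_force: 30.0
tcp_pos: [0.5794, 0.0536, 0.1948]
contact_force: [-0.9, -0.3, -1.1]
grasp_force: 30.0
tcp_pos: [0.5814, 0.0536, 0.1947]
contact_force: [-2.4, 0.2, -2.4]
grasp_force: 30.0
tcp_pos: [0.5835, 0.0537, 0.1947]
contact_force: [-2.7, 1.1, -1.8]
grasp_force: 30.0
```

```bash
for i in 1; do python3 -m handwheel '0 0 0 0 2 0 0;0 0 0 0 2 0 0;0 0 0 0 0 0 0'; python3 -m handwheel '0 0 0 0 2 0 0;0 0 0 0 2 0 0;0 0 0 0 0 0 0';python3 -m handwheel '0 0 0 0 2 0 0;0 0 0 0 2 0 0;0 0 0 0 0 0 0'; done | grep -E 'tcp|contact_force|orient'
```

```text
tcp_pos: [0.5877, 0.0537, 0.1948]
orientation: [0.703, 0.711, -0.0, -0.0]
contact_force: [-3.8, 0.2, -2.3]
tcp_pos: [0.5917, 0.0538, 0.1947]
orientation: [0.703, 0.711, -0.0, -0.0]
contact_force: [-4.5, 0.4, -2.2]
tcp_pos: [0.5955, 0.0538, 0.1945]
orientation: [0.703, 0.711, -0.0, -0.0]
contact_force: [-3.3, -0.4, -4.3]
```

```bash
for i in 1; do python3 -m handwheel '0 0 0 0 2 0 0;0 0 0 0 2 0 0;0 0 0 0 0 0 0'; python3 -m handwheel '0 0 0 0 2 0 0;0 0 0 0 2 0 0;0 0 0 0 0 0 0';python3 -m handwheel '0 0 0 0 2 0 0;0 0 0 0 2 0 0;0 0 0 0 0 0 0';python3 -m handwheel '0 0 0 0 2 0 0;0 0 0 0 0 0 0;0 0 0 0 0 0 0'; done | grep -E 'tcp|contact_force'
python3 - <<'E'
from h import *
cv2.imwrite("pics/m2s.png",cv2.resize(camera("scene")[190:290,370:470],None,fx=6,fy=6,interpolation=2)); cv2.imwrite("pics/m2w.png",camera("wrist"))
E
```

```text
tcp_pos: [0.5994, 0.0538, 0.1943]
contact_force: [-3.9, -1.0, -6.7]
tcp_pos: [0.6035, 0.0539, 0.1942]
contact_force: [-1.4, 0.6, -10.1]
tcp_pos: [0.6078, 0.054, 0.1944]
contact_force: [0.1, 0.8, -12.5]
tcp_pos: [0.61, 0.054, 0.1956]
contact_force: [-0.3, -0.0, -1.7]
```

View pics/m2s.png

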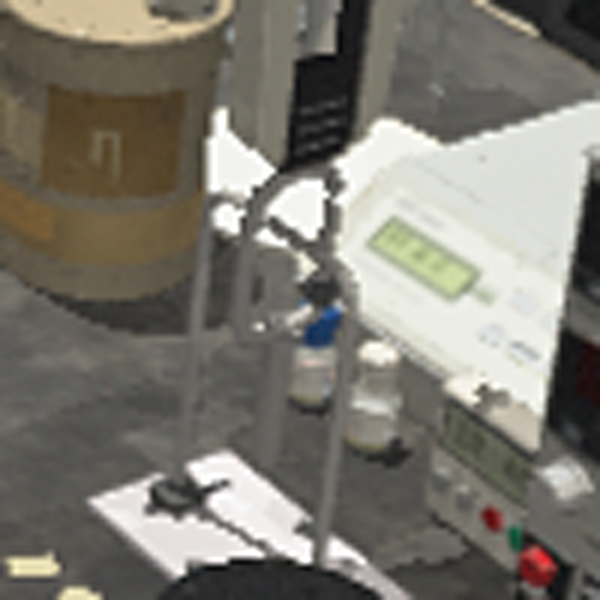

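The scene crop shows the loop around the bar, which passes through it from (210,200) to (350,290). The z load dropped from −12.5 to −1.7 N, which points to a snap. I'll nudge to the spine to be sure.

```bash
for i in 1; do python3 -m handwheel '0 0 0 0 1.5 0 0;0 0 0 0 0 0 0;0 0 0 0 0 0 0'; python3 -m handwheel '0 0 0 0 1.5 0 0;0 0 0 0 0 0 0;0 0 0 0 0 0 0';python3 -m handwheel '0 0 0 0 1 0 0;0 0 0 0 0 0 0;0 0 0 0 0 0 0'; done | grep -E 'tcp|contact_force'
```

```text
tcp_pos: [0.6111, 0.054, 0.195]
contact_force: [-0.7, 0.7, -2.1]
tcp_pos: [0.6125, 0.054, 0.1948]
contact_force: [-0.1, -0.2, -1.6]
tcp_pos: [0.6135, 0.054, 0.1948]
contact_force: [1.0, -0.0, -2.0]
```

```bash
for i in 1; do python3 -m handwheel '0 0 0 0 1 0 0;0 0 0 0 0 0 0;0 0 0 0 0 0 0'; python3 -m handwheel '0 0 0 0 1 0 0;0 0 0 0 0 0 0;0 0 0 0 0 0 0';  python3 -m handwheel '0 0 0 0 0.7 0 0;0 0 0 0 0 0 0;0 0 0 0 0 0 0'; done | grep -E 'tcp|contact_force'
```

```text
tcp_pos: [0.6145, 0.0541, 0.1948]
contact_force: [-0.1, 0.5, -2.5]
tcp_pos: [0.6155, 0.0541, 0.1948]
contact_force: [-0.2, -0.4, -2.6]
tcp_pos: [0.6162, 0.0541, 0.1948]
contact_force: [0.7, -0.7, -1.4]
```

```bash
for i in 1; do python3 -m handwheel '0 0 0 0 -4 -1 0;0 0 0 0 -5 -1 0;0 0 0 0 -5 -1 0;0 0 0 0 -4 0 0;0 0 0 0 0 0 0;0 0 0 0 0 0 0'; python3 -m handwheel '0 0 0 0 -2 0 0;0 0 0 0 0 0 0;0 0 0 0 0 0 0';python3 -m handwheel '0 0 0 0 -1.5 0 0;0 0 0 0 0 0 0;0 0 0 0 0 0 0';  python3 -m handwheel '0 0 0 0 -1.5 0 0;0 0 0 0 0 0 0;0 0 0 0 0 0 0'; done | grep -E 'tcp|contact_force'
```

```text
tcp_pos: [0.5979, 0.0539, 0.1981]
contact_force: [0.0, -0.2, -3.0]
tcp_pos: [0.5962, 0.0538, 0.1978]
contact_force: [-0.5, -0.3, -1.2]
tcp_pos: [0.5946, 0.0538, 0.1978]
contact_force: [-0.1, -0.2, -2.2]
tcp_pos: [0.5931, 0.0538, 0.1978]
contact_force: [0.3, -0.1, -1.2]
```

```bash
for i in 1; do python3 -m handwheel '0 0 0 0 -1 0 0;0 0 0 0 0 0 0;0 0 0 0 0 0 0'; python3 -m handwheel '0 0 0 0 -1 0 0;0 0 0 0 0 0 0;0 0 0 0 0 0 0';  python3 -m handwheel '0 0 0 0 -0.7 0 0;0 0 0 0 0 0 0;0 0 0 0 0 0 0'; done | grep -E 'tcp|contact_force'
```

```text
tcp_pos: [0.5921, 0.0538, 0.1978]
contact_force: [0.8, 0.5, -2.0]
tcp_pos: [0.5914, 0.0538, 0.1979]
contact_force: [3.9, -0.4, -3.6]
tcp_pos: [0.5911, 0.0538, 0.1979]
contact_force: [9.1, 0.4, -5.1]
```

The shut gate bears on the bar with about 9–10 N. I'll hold briefly, then back off.

```bash
python3 -m handwheel '0 0 0 0 -0.1 0 0;0 0 0 0 0 0 0;0 0 0 0 0 0 0'| grep -E 'clock|tcp|contact_force'; python3 -m handwheel '0 0 0 0 3 0 0;0 0 0 0 4 0 0;0 0 0 0 4 0 0;0 0 0 0 0 3 0;0 0 0 0 0 5 0;0 0 0 0 0 5 0;0 0 0 0 0 0 0;0 0 0 0 0 0 0'| grep -E 'tcp|contact_force'
```

```text
clock: 16.38
tcp_pos: [0.591, 0.0537, 0.1979]
contact_force: [9.4, 0.9, -5.7]
tcp_pos: [0.601, 0.0539, 0.1842]
contact_force: [-0.3, -0.8, -2.5]
```

```bash
for i in 1; do python3 -m handwheel '0 0 0 0 0 2 0;0 0 0 0 0 2 0;0 0 0 0 0 0 0;0 0 0 0 0 0 0'; python3 -m handwheel '0 0 0 0 0 1 0;0 0 0 0 0 0 0;0 0 0 0 0 0 0';  python3 -m handwheel '0 0 0 0 0 1 0;0 0 0 0 0 0 0;0 0 0 0 0 0 0'; python3 -m handwheel '0 0 0 0 0 0.7 0;0 0 0 0 0 0 0;0 0 0 0 0 0 0'; done | grep -E 'tcp|contact_force'
```

```text
tcp_pos: [0.6013, 0.0539, 0.1807]
contact_force: [-0.1, 0.8, -1.2]
tcp_pos: [0.6014, 0.0539, 0.1798]
contact_force: [0.3, 0.1, -1.9]
tcp_pos: [0.6013, 0.0539, 0.1787]
contact_force: [0.8, -0.2, -1.7]
tcp_pos: [0.6014, 0.0539, 0.1782]
contact_force: [0.1, 0.3, -1.8]
```

```bash
for i in 1; do python3 -m handwheel '0 0 0 0 0 0.8 0;0 0 0 0 0 0 0;0 0 0 0 0 0 0'; python3 -m handwheel '0 0 0 0 0 0.6 0;0 0 0 0 0 0 0;0 0 0 0 0 0 0';  python3 -m handwheel '0 0 0 0 0 0.4 0;0 0 0 0 0 0 0;0 0 0 0 0 0 0'; done | grep -E 'tcp|contact_force'
```

```text
tcp_pos: [0.6014, 0.0539, 0.1778]
contact_force: [-2.1, 0.0, 4.2]
tcp_pos: [0.6015, 0.0539, 0.1775]
contact_force: [-3.2, -0.7, 7.6]
tcp_pos: [0.6015, 0.0539, 0.1774]
contact_force: [-4.0, 0.5, 10.6]
```

```bash
python3 -m handwheel '0 0 0 0 0 -1 0;0 0 0 0 0 0 0;0 0 0 0 0 0 0'| grep -E 'tcp|contact_force'; python3 -m handwheel '0 0 0 0 0 0 0.45;0 0 0 0 0 0 0.55;0 0 0 0 0 0 0.7;0 0 0 0 0 0 0.9;0 0 0 0 0 0 1;0 0 0 0 0 0 1;0 0 0 0 0 0 1;0 0 0 0 0 0 1;0 0 0 0 0 0 1;0 0 0 0 0 0 1;0 0 0 0 0 0 1;0 0 0 0 0 0 1'
python3 - <<'E'
from h import *
o=np.zeros((580,640,3),np.uint8);o[:400]=camera("wrist");o[400:,:320]=cv2.resize(camera("scene")[190:290,330:508],(320,180),interpolation=2)
cv2.imwrite("pics/m3.png",o)
E
```

```text
tcp_pos: [0.6015, 0.0539, 0.1777]
contact_force: [-2.2, -0.2, 6.1]
clock: 20.13
tcp_pos: [0.6013, 0.0539, 0.1773]
orientation: [0.703, 0.711, -0.0, 0.0]
contact_force: [-0.2, 0.5, -0.2]
width: 0.0929
grasp_force: 0.0
```

View pics/m3.png

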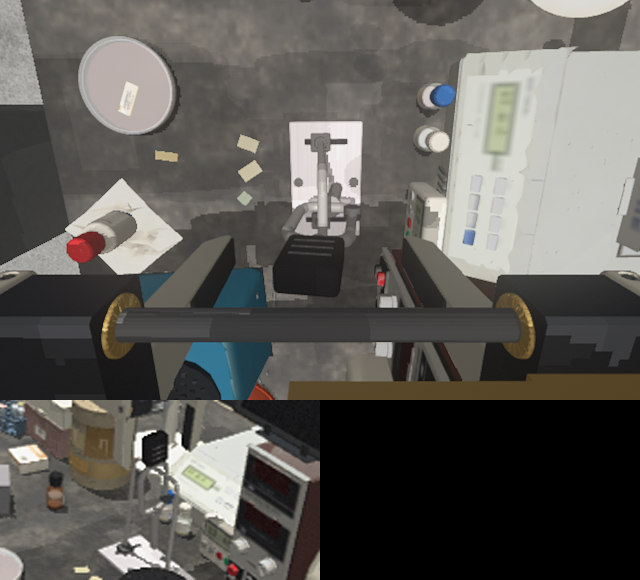

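The key hangs from the bar, tilted slightly toward the robot, with its handle at (310,265) clear of both fingers. I'll retreat upward and let it settle.

```bash
python3 -m handwheel '0 0 0 0 0 -4 1;0 0 0 0 0 -8 1;0 0 0 0 0 -10 1;0 0 0 0 0 -10 1;0 0 0 0 0 -10 1;0 0 0 0 0 -10 1;0 0 0 0 0 -10 1;0 0 0 0 0 -10 1;0 0 0 0 0 -8 1;0 0 0 0 0 -4 1;0 0 0 0 0 0 1;0 0 0 0 0 0 1'| grep -E 'tcp|contact_force'
python3 - <<'E'
from h import *
cv2.imwrite("pics/a.png",camera("scene"))
E
python3 -m handwheel '0 0 0 0 0 0 1;0 0 0 0 0 0 1;0 0 0 0 0 0 1;0 0 0 0 0 0 1;0 0 0 0 0 0 1;0 0 0 0 0 0 1;0 0 0 0 0 0 1;0 0 0 0 0 0 1;0 0 0 0 0 0 1;0 0 0 0 0 0 1;0 0 0 0 0 0 1;0 0 0 0 0 0 1' >/dev/null; python3 -m handwheel '0 0 0 0 0 0 1;0 0 0 0 0 0 1;0 0 0 0 0 0 1;0 0 0 0 0 0 1;0 0 0 0 0 0 1;0 0 0 0 0 0 1;0 0 0 0 0 0 1;0 0 0 0 0 0 1;0 0 0 0 0 0 1;0 0 0 0 0 0 1;0 0 0 0 0 0 1;0 0 0 0 0 0 1'| grep -E 'clock|contact_force'
python3 - <<'E'
from h import *
a=cv2.imread("pics/a.png")
b=camera("scene");c=camera("scene");d=lambda p,q:cv2.absdiff(p,q)[190:290,370:470].max(axis=2)
print((d(a,b)>25).sum(),(d(b,c)>25).sum())
cv2.imwrite("pics/end.png",cv2.resize(b[190:290,370:470],None,fx=5,fy=5,interpolation=2))
E
```

```text
tcp_pos: [0.6014, 0.0539, 0.2611]
contact_force: [-0.2, -0.0, -1.0]
clock: 23.28
contact_force: [-0.4, -0.3, -0.1]
2 0
```

View pics/end.png

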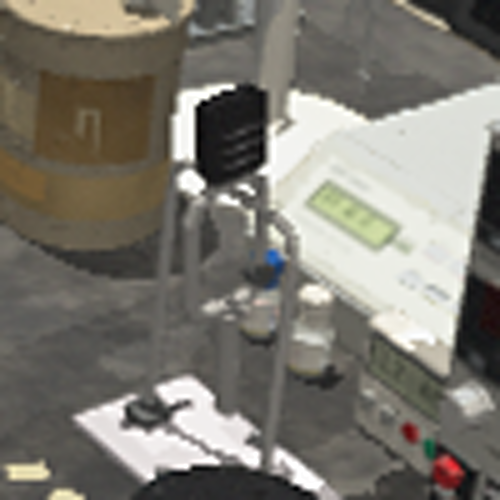

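The key hangs still from the bar, with its arch at (225,200), its shank below at (228,370) and the fingers clear.

```bash
python3 -c "
from workcell import bot
print(bot.finish_job())"
```

```text
the job is handed in; nothing more can be done
None
```

The key hangs still from the bracket's bar, the shut gate held a tug of about 10 N at the wrist sensor, and the job was handed in at about 23 s; the hand-in returned no verdict.

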